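# Unlock and open the bench breaker box

## Robot

A 7-joint arm with a two-finger parallel gripper is mounted at the origin on a cart in front of the work surface, level with it; the furniture and walls round the work are solid. World frame = base frame: x ahead of the robot, y to its left, z up, the work surface at z = 0. Lengths are in m, angles in rad, forces in N, time in s.
With the tool pointing down it reaches from about 0.4 to 0.85 m from the base axis. Payload 10.4 kg.
Tool frame: the origin (TCP) lies at the very end of the fingers, on their centre line; the grasp point (between the pads) lies 19 mm behind it; x points along the fingers, z is the direction in which the jaws open and shut, and the axes are right-handed (so a half turn about x gives the same grasp; the last joint's range is limited). The gripper opens to 85 mm and grips with 20 to 120 N. Pads are 22 mm wide; open, the fingers measure 114 mm over their backs; the gripper's body (76 mm by 85 mm) begins 54 mm behind the grasp point. The pads swing forward as they close: fully open they stand 13 mm farther back than shut.
Start: joints at [-1.218, 0.332, -0.065, 1.46, 0.022, 1.35, -0.088], TCP at [0.229, 0.581, 0.198] pointing down, gripper open.
Joint ranges: [-2.6, 2.6], [-0.5, 2.12], [-1.47, 1.34], [0.16, 2.42], [-1.27, 4.41], [0.06, 2.06], [-2.6, 2.6]. Speed limits (rad/s): [2.22, 2.22, 2.79, 2.79, 3.14, 3.14, 3.14].

## Interface

Orientations are given as a unit quaternion [x, y, z, w].
In Python, from workcell import telemetry, viewer, manip, spot_in, mark_of gives the robot as it stands. The module is installed in compiled form; this text tells all that it offers.
- The arm moves only by the shell command python3 -m crank 'ROWS' [FORCE]. ROWS is JSON, a list of rows, each a list of 3 entries, a list of its own where there are three numbers: the closure, from 0 (fully open) to 1 (shut), then the shift along the world's x, y, z in cm, then the turn, a rotation vector about the world's x, y, z in rad. A call has 1 to 12 rows; each row shifts and turns the commanded pose from where the row before left it; what a row does not reach is not made up. A row lasts 1/12 s, in which the tool goes at most 41.7 mm and 7.16 degrees, less where a joint would pass 70% of its speed; a pose out of reach is approached as far as the arm can. A call with a gripper value outside its range is refused whole. The fingers move at their own pace and stop on an object; FORCE is the grip in N (left out, the last holds). Time passes only in rows, so rows that do not move let the fingers close. It gives the time, the measured TCP pose, the force and the opening at its end, in the units of the state.
- telemetry.get_obs(): the state, without advancing time (a new reading comes with each control period).
- viewer.camera(name): name is "scene" or "top" or "wrist"; returns a dict with "frame" (400x640x3 uint8, red, green, blue), "intrinsics" (3x3 intrinsics, pixels), "k1" (the pictures are not rectified: a ray, as slopes to the right and down, at radius r is drawn at 1 + k1 r^2 times it, then the intrinsics apply), "cam_to_world" (4x4, takes a point from camera to world coordinates). Camera axes: x right, y up, looking along -z (the intrinsics and any distortion apply to the point x, -y, -z); pixel columns grow to the right and rows downward; lengths in m; the calibration is good to about 2 mm. A picture is of the moment at which its call begins. There is no depth.
- manip.hand_in(): hands the job in, once; it reports no verdict.
Trained networks look in a picture, given as the dict that the camera call returned (one of the last four; its "shot" number tells which), for a name from the list of things; names that differ only in an ending like _2 or _b are one class to them, and where a whole thing is asked for, a point or a joint stands for the part that bears it (a point fixed in the world has none). Each returns a list of dicts, best first, with "conf" (0 to 1); they miss things now and then, are a little off and sometimes report something else, mostly with a low value. They report only what shows in the picture. A call takes as long as a camera call.
- spot_in(thing, picture): "location" ([x, y, z] in m, in the coordinates of the camera as it stood for that picture, good to about 4 mm: the middle of the surface that is visible of it).
- mark_of(thing, picture): "location" ([x, y, z] in m, in the coordinates of the camera as it stood for that picture, good to about 4 mm: a listed point, or the origin of a listed thing).
The state is a dict: "clock": time; "joint_pos": joint angles; "joint_velocities": joint speeds; "tau": joint torques, N m; "position": TCP position; "ee_rot": TCP orientation; "ft_force": force on the tool from outside, world axes, zero at the start; "torque": the same for the moment, N m; "grip_width": opening from 0.0 (shut) to 1.0 (fully open).
Only numpy, scipy, OpenCV 4.12 (cv2) and the standard library are available. Lean on these libraries where they do the work, as an engineer would, in place of code of your own. Each camera call takes 0.05 s, during which the arm holds its last target. There are 200 camera calls.

## Task

The breakers in the grey sloping-front box on the bench have to be reached. Turn the red key in its white panel a full quarter turn counter-clockwise to free the latch, then lift the panel by its black bar handle and swing it up, wide open (70 degrees or more), so that it stays up by itself. Do not disturb the jar and the beaker beside the box.

Things in the scene. Friction and masses are not known exactly. Their poses are not given: they have to be found in the camera images.
- box: Grey sheet-metal breaker box, fixed to the bench: 160 mm deep (x), 252 wide (y), 190 high; its sloping front is the white access panel, 35 degrees from level when shut, low edge toward the robot. Origin on the bench, at mid-width, 60 mm behind the front wall's outer face, 100 mm from the back. x to its back, y to its left seen from the robot, z up.
- key_grip (a point): Grip point on the red key, lower left on the panel: middle of its flat bow (44 mm long, 9 thick), on the key's axis, 32 mm out from the panel's face. The bow spans 18 to 46 mm from the face, on a thin shank over a collar 28 mm wide, 4 mm high. Axes turn with the key: z = key axis = panel's outward normal, y = along the bow, x = through its thickness. Locked: bow level, across the panel.
- latch_key (a joint): Turn of the key (rad) about key_grip's z: 0 = locked, grows counter-clockwise as seen facing the panel, 1.57 = stop, a full quarter turn, bow pointing up the slope. Starts between 0 and 0.2. The cam behind the panel lets go at about 1.0; turn it to 1.3 or more to be sure. Light friction (0.07 N m); it stays where it is left.
- handle_mid (a point): Middle of the black bar handle, lower right on the panel: a round bar 12 mm thick, 90 mm long, parallel to the hinge, its axis 36 mm out from the panel's face, a post at each end; 135 mm down the panel from the hinge line, 130 mm right of the key. Axes turn with the panel: x = up the panel to the hinge, y = along the bar, z = outward normal. The bar may turn in the fingers.
- panel_hinge (a point): Middle of the panel's hinge line at the box's upper rear edge, 190 mm above the bench. Axes as handle_mid; y = hinge axis, a positive turn about it opens the panel. The white panel is 260 mm wide, 4 mm thick, and reaches 172 mm down from the hinge; its underside is level with this point.
- panel (a joint): Opening angle of the panel (rad): 0 = shut, 0.61 = level, 1.4 = stop. The hinge is stiff (friction 0.75 N m) and the panel weighs about 0.45 kg: about 10 N at the handle lifts it, and it stays where it is left. While the latch holds, it gives only about 0.02.
- jar: White plastic jar with a black lid, 48 mm across, 70 mm high, standing to the left of the box; origin at the centre of its underside. Leave it alone.
- beaker: Beaker with a blue-green filling, 68 mm across with its spout, 80 mm high, standing to the right of the box; origin at the centre of its underside. Leave it alone.

How it is judged:
By the outcome, as a careful person would: the job done as asked, in the order asked, and still so for the second after the job is handed in, with the robot touching nothing.
It also fails if it takes over 51 s, if anything falls off the work surface, if the arm or the gripper's body presses on something with over 40 N, if the wrist force passes 120 N, or if a joint passes its speed limit or range.

## Working session

There is one attempt and no reset: what is moved stays moved. The work goes in short steps, Python scripts to look and compute and a shell command to move; the robot and the scene stay as the last step left them, time stands still between calls to the robot, and variables do not carry over. Pictures are saved under pics/ and viewed, about 8 in all and at most 12, crops included, and the job is handed in when it is done.

```bash
mkdir -p pics; cat > h.py <<'E'
import numpy as np,cv2
from workcell import telemetry,viewer,manip,spot_in,mark_of
def look(cam,names,save=None,f=mark_of):
    p=viewer.camera(cam);T=np.array(p["cam_to_world"])
    if save: cv2.imwrite("pics/"+save,p["frame"][:,:,::-1])
    for n in names:
        for d in f(n,p)[:2]:
            print(cam,n,round(d["conf"],2),np.round((T@np.r_[d["location"],1])[:3],4),{k:v for k,v in d.items() if k not in("conf","location")})
    return p
def state():
    o=telemetry.get_obs()
    for k in("clock","position","ee_rot","ft_force","grip_width","joint_pos"):print(k,np.round(o[k],3))
E
python3 - <<'E'
from h import *
import cv2
N=["box","key_grip","handle_mid","panel_hinge","jar","beaker"]
a=look("scene",N);b=look("top",N);c=look("wrist",N)
cv2.imwrite("pics/a.png",cv2.resize(np.vstack([a["frame"],b["frame"]]),(480,600),interpolation=cv2.INTER_AREA)[:,:,::-1])
state()
E
```

```text
scene box 0.88 [ 0.5172 -0.1821 -0.0013] {}
scene key_grip 0.45 [ 0.4645 -0.1096  0.142 ] {}
scene key_grip 0.21 [ 0.6018 -0.1858  0.1936] {}
scene handle_mid 0.57 [ 0.4658 -0.2457  0.1455] {}
scene panel_hinge 0.59 [ 0.6011 -0.1855  0.19  ] {}
scene jar 0.78 [0.438  0.0014 0.0025] {}
scene beaker 0.82 [ 0.4906 -0.38   -0.0031] {}
scene beaker 0.3 [ 0.4663 -0.1129  0.1416] {}
top box 0.9 [ 0.5146 -0.184   0.0009] {}
top box 0.52 [ 0.4864 -0.3777  0.0029] {}
top key_grip 0.79 [ 0.4644 -0.1094  0.1458] {}
top handle_mid 0.82 [ 0.4613 -0.2423  0.144 ] {}
top panel_hinge 0.63 [ 0.6003 -0.1854  0.1873] {}
top jar 0.94 [0.4382 0.0012 0.0008] {}
top beaker 0.59 [ 0.4871 -0.3797  0.001 ] {}
clock 1.05
position [0.229 0.581 0.198]
ee_rot [-0.398  0.585  0.398  0.585]
ft_force [ 0.309 -0.973 -0.271]
grip_width 1.001
joint_pos [-1.218  0.332 -0.065  1.46   0.022  1.35  -0.089]
```

View pics/a.png

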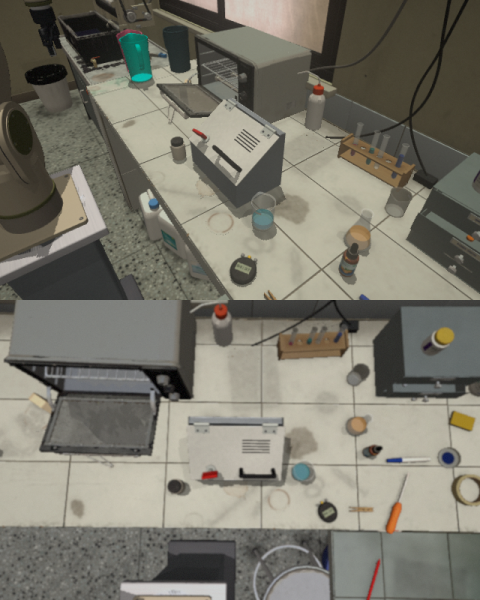

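```bash
python3 -m crank '[[0,[1,-2,2],[0,0,-0.1]],[0,[2,-3,1],[0,0,-0.1]],[0,[2,-3,1],[0,0,-0.1]],[0,[2,-3,1],[0,0,-0.1]],[0,[2,-3,1],[0,0,-0.1]],[0,[2,-3,1],[0,0,-0.1]],[0,[2,-3,1],[0,0,-0.1]],[0,[2,-3,1],[0,0,-0.1]],[0,[2,-3,1],[0,0,-0.1]],[0,[2,-3,1],[0,0,-0.1]],[0,[1,-3,0],[0,0,-0.1]],[0,[1,-3,0],[0,0,-0.1]]]'
python3 -m crank '[[0,[0,-3,0],[0,-0.05,0]],[0,[0,-3,0],[0,-0.05,0]],[0,[0,-3,0],[0,-0.05,0]],[0,[0,-3,0],[0,-0.05,0]],[0,[0,-3,0],[0,-0.05,0]],[0,[0,-3,0],[0,-0.05,0]],[0,[0,-3,0],[0,-0.05,0]],[0,[-0.5,-3,0],[0,-0.05,0]],[0,[-0.5,-3,0],[0,-0.05,0]],[0,[-0.5,-3,-1],[0,-0.05,0]],[0,[-0.5,-3,-1],[0,-0.05,0]],[0,[-0.5,0,-1],[0,-0.06,0]]]'
python3 - <<'E'
from h import *
state()
look("wrist",["key_grip","handle_mid","panel_hinge"],"w1.png")
look("top",["key_grip","handle_mid","panel_hinge"])
from scipy.spatial.transform import Rotation as R
print(R.from_quat(telemetry.get_obs()["ee_rot"]).as_matrix().round(3))
E
```

```text
clock: 2.05
position: [0.4403, 0.2298, 0.3091]
ee_rot: [0.004, 0.707, -0.003, 0.708]
ft_force: [-0.4, 0.8, -0.6]
grip_width: 0.996
clock: 3.05
position: [0.43, -0.0099, 0.3076]
ee_rot: [0.005, 0.544, 0.008, 0.839]
ft_force: [-1.0, 0.1, 0.2]
grip_width: 1.001
clock 3.05
position [ 0.43  -0.01   0.308]
ee_rot [0.005 0.544 0.008 0.839]
ft_force [-1.035  0.149  0.178]
grip_width 1.001
joint_pos [-4.800e-02 -4.990e-01 -3.600e-02  2.073e+00 -2.000e-03  1.148e+00
 -7.900e-02]
wrist key_grip 0.83 [ 0.4644 -0.1125  0.1407] {}
wrist handle_mid 0.64 [ 0.4649 -0.245   0.1463] {}
wrist panel_hinge 0.69 [ 0.601  -0.1871  0.1855] {}
wrist panel_hinge 0.28 [ 0.4633 -0.1083  0.1412] {}
top key_grip 0.54 [ 0.4694 -0.1132  0.1432] {}
top handle_mid 0.7 [ 0.4607 -0.2397  0.1432] {}
top panel_hinge 0.83 [ 0.5996 -0.1829  0.1864] {}
[[ 0.405 -0.012  0.914]
 [ 0.021  1.     0.004]
 [-0.914  0.017  0.405]]
```

View pics/w1.png

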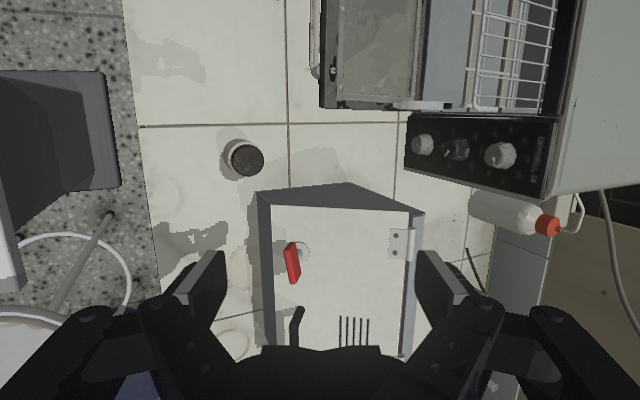

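```bash
python3 -m crank '[[0,[0,-2,-1],[0,0,0]],[0,[0,-2,-2],[0,0,0]],[0,[0,-2,-2],[0,0,0]],[0,[0,-2,-2],[0,0,0]],[0,[0,-2,-2],[0,0,0]],[0,[0.3,0,-2],[0,-0.04,0]],[0,[0.3,0,-0.5],[0,-0.04,0]],[0,[0,0,0],[0,-0.04,0]],[0,[0,0,0],[0,-0.04,0]],[0,[0,0,0],[0,-0.03,0]],[0,[0,0,0],[0,0,0]]]'
python3 - <<'E'
from h import *
state()
p=look("wrist",["key_grip","handle_mid","panel_hinge"])
from scipy.spatial.transform import Rotation as R
print(R.from_quat(telemetry.get_obs()["ee_rot"]).as_matrix().round(3))
# key bow direction: project red pixels onto plane through key grip
E
```

```text
clock: 4.37
position: [0.4345, -0.1085, 0.1922]
ee_rot: [0.005, 0.475, 0.009, 0.88]
ft_force: [-0.4, -0.2, -0.2]
grip_width: 1.0
clock 4.367
position [ 0.435 -0.109  0.192]
ee_rot [0.005 0.475 0.009 0.88 ]
ft_force [-0.382 -0.153 -0.172]
grip_width 1.0
joint_pos [ 0.334 -0.499 -0.031  2.372 -0.299  0.736  0.476]
wrist key_grip 0.92 [ 0.4668 -0.1108  0.1403] {}
wrist handle_mid 0.77 [ 0.4675 -0.2459  0.1483] {}
wrist panel_hinge 0.87 [ 0.6053 -0.1877  0.1905] {}
[[ 0.548 -0.016  0.836]
 [ 0.023  1.     0.004]
 [-0.836  0.017  0.548]]
```

```bash
python3 -m crank '[[0,[0.8,0,-1.3],[-0.05,-0.01,0.08]],[0,[0.8,0,-1.3],[0,-0.01,0]],[0,[0.8,-0.1,-1.3],[0,-0.01,0]],[0,[0.9,-0.1,-1.3],[0,0,0]],[0,[0.9,0,-1.3],[0,0,0]],[0,[0,0,0],[0,0,0]]]' 50
python3 - <<'E'
from h import *
state()
look("wrist",["key_grip"],"w2.png")
from scipy.spatial.transform import Rotation as R
print(R.from_quat(telemetry.get_obs()["ee_rot"]).as_matrix().round(3))
E
```

```text
clock: 5.07
position: [0.4776, -0.1071, 0.1254]
ee_rot: [-0.038, 0.463, 0.035, 0.885]
ft_force: [-0.5, 0.7, -0.8]
grip_width: 0.999
clock 5.067
position [ 0.478 -0.107  0.125]
ee_rot [-0.038  0.463  0.035  0.885]
ft_force [-0.53   0.673 -0.767]
grip_width 0.999
joint_pos [ 0.285 -0.305 -0.021  2.414 -0.401  0.482  0.675]
wrist key_grip 0.91 [ 0.4648 -0.1118  0.1408] {}
[[ 0.57  -0.096  0.816]
 [ 0.027  0.995  0.099]
 [-0.821 -0.034  0.57 ]]
```

View pics/w2.png

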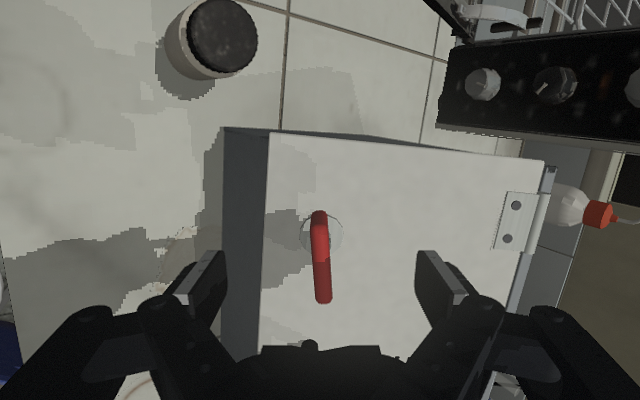

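```bash
python3 -m crank '[[0.3,[0,-0.4,0],[0,0,0]],[0.7,[0,0,0],[0,0,0]],[1,[0,0,0],[0,0,0]],[1,[0,0,0],[0,0,0]],[1,[0,0,0],[0,0,0]],[1,[0,0,0],[0,0,0]],[1,[0,0,0],[0,0,0]],[1,[0,0,0],[0,0,0]]]' 50
python3 -m crank '[[1,[0,0,0],[-0.057,0,0.082]],[1,[0,0,0],[-0.057,0,0.082]],[1,[0,0,0],[-0.057,0,0.082]],[1,[0,0,0],[-0.057,0,0.082]],[1,[0,0,0],[-0.057,0,0.082]],[1,[0,0,0],[-0.057,0,0.082]]]'
python3 - <<'E'
from h import *
state()
from scipy.spatial.transform import Rotation as R
print(R.from_quat(telemetry.get_obs()["ee_rot"]).as_matrix().round(3))
E
```

```text
clock: 5.83
position: [0.4773, -0.1136, 0.1278]
ee_rot: [-0.037, 0.462, 0.033, 0.886]
ft_force: [-0.1, 0.4, -0.6]
grip_width: -0.001
clock: 6.33
position: [0.4773, -0.1136, 0.1277]
ee_rot: [-0.298, 0.437, 0.169, 0.831]
ft_force: [0.2, -0.6, 0.0]
grip_width: -0.003
clock 6.333
position [ 0.477 -0.114  0.128]
ee_rot [-0.298  0.437  0.169  0.831]
ft_force [ 0.162 -0.604  0.021]
grip_width -0.003
joint_pos [ 0.166 -0.313  0.092  2.406 -0.294  0.492  1.189]
[[ 0.56  -0.543  0.626]
 [ 0.021  0.764  0.644]
 [-0.828 -0.348  0.439]]
```

The gripper shut completely, so it missed the key. I'll take a look.

```bash
python3 - <<'E'
from h import *
a=look("wrist",["key_grip"]);b=look("scene",["key_grip"]);look("top",["key_grip"])
c=cv2.resize(b["frame"][100:290,220:420],(400,380),interpolation=cv2.INTER_CUBIC)
d=a["frame"][10:390,140:540]
cv2.imwrite("pics/w3.png",np.hstack([d,c])[:,:,::-1])
E
```

```text
wrist key_grip 0.8 [ 0.4659 -0.1145  0.1412] {}
scene key_grip 0.65 [ 0.4653 -0.1142  0.143 ] {}
top key_grip 0.47 [ 0.467  -0.1111  0.1417] {}
top key_grip 0.31 [ 0.5168 -0.1832  0.0026] {}
```

View pics/w3.png

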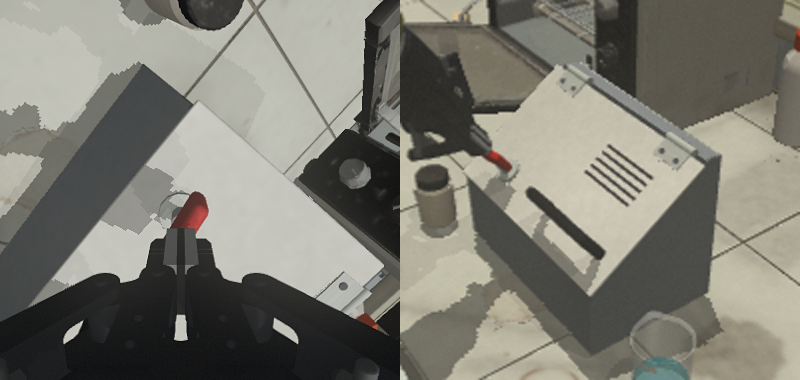

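```bash
cat >> h.py <<'E'
def proj(p,P):
    T=np.linalg.inv(np.array(p["cam_to_world"]));q=T@np.r_[P,1]
    s=np.array([q[0],-q[1]])/-q[2];s=s*(1+p["k1"]*(s@s));K=np.array(p["intrinsics"])
    return (K@np.r_[s,1])[:2]
a=np.radians(35);n=np.array([-np.sin(a),0,np.cos(a)]);u=np.array([np.cos(a),0,np.sin(a)]);Y=np.array([0,1.,0])
K0=np.array([.466,-.1125,.1415])
E
python3 - <<'E'
from h import *
from scipy.spatial.transform import Rotation as R
o=telemetry.get_obs();t=np.array(o["position"]);X=R.from_quat(o["ee_rot"]).as_matrix()
out=[]
for cam in("wrist","scene"):
    p=viewer.camera(cam);s=3 if cam=="wrist" else 6
    c=proj(p,K0);r=400/s/2;M=np.array([[s,0,-s*(c[0]-r)],[0,s,-s*(c[1]-r)]])
    im=cv2.warpAffine(p["frame"],M,(400,400),flags=cv2.INTER_CUBIC)
    def d(P,col):cv2.circle(im,tuple(int(v) for v in M@np.r_[proj(p,P),1]),3,col,-1)
    d(t,(0,255,0));d(t-.019*X[:,0],(0,255,255))
    for th,col in((.1,(0,0,255)),(.65,(255,0,255))):
        b=Y*np.cos(th)-u*np.sin(th)
        for sg in(-.022,.022):
            for h in(-.014,.014): d(K0+sg*b+h*n,col)
    out.append(im)
cv2.imwrite("pics/o4.png",np.hstack(out)[:,:,::-1])
E
```

```text
(no output)
```

View pics/o4.png

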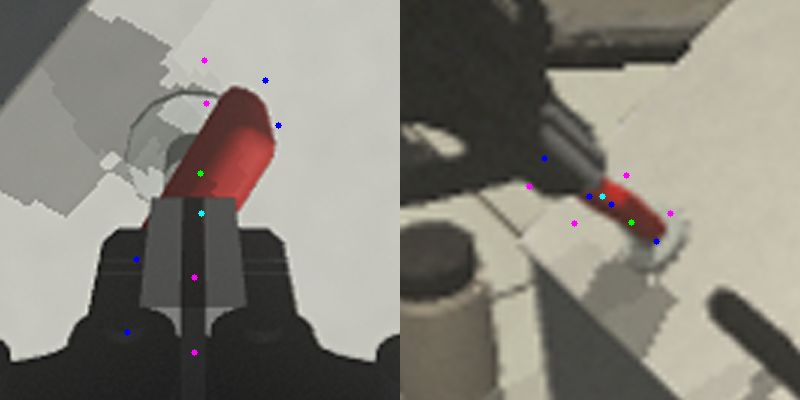

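```bash
python3 - <<'E'
from h import *
from scipy.spatial.transform import Rotation as R
o=telemetry.get_obs();t=np.array(o["position"]);X=R.from_quat(o["ee_rot"]).as_matrix()
ps={c:viewer.camera(c) for c in("wrist","scene")}
cw={c:proj(ps[c],K0) for c in ps}
print("tip px wrist",cw["wrist"]+(np.array([195,198])-200)/3,"scene",cw["scene"]+(np.array([203,185])-200)/6)
C=np.array(ps["wrist"]["cam_to_world"])
print("cam in tool frame",X.T@(C[:3,3]-t),"look",X.T@-C[:3,2])
for s in(0,.01,.02,.03,.04):
    print(s,[proj(ps[c],t-s*X[:,0]+w*X[:,1]).round(1).tolist() for c in ps for w in(0,.011)])
im=ps["top"]["frame"] if "top" in ps else viewer.camera("top")
c=proj(im,K0);M=np.array([[6,0,-6*(c[0]-33)],[0,6,-6*(c[1]-33)]]);v=cv2.warpAffine(im["frame"],M,(400,400),flags=cv2.INTER_CUBIC)
for s,col in((0,(0,255,0)),(.019,(0,255,255))):cv2.circle(v,tuple(int(q) for q in M@np.r_[proj(im,t-s*X[:,0]),1]),3,col,-1)
cv2.imwrite("pics/t5.png",v[:,:,::-1])
E
```

```text
tip px wrist [321.33046754 238.01149814] scene [265.05934575 175.77930622]
cam in tool frame [-0.17490147  0.07067804 -0.00146517] look [ 9.60172596e-01 -2.79406186e-01 -8.77478437e-04]
0 [[323.2, 230.0], [323.2, 212.2], [269.9, 182.0], [265.8, 182.6]]
0.01 [[323.3, 236.7], [323.4, 218.1], [267.4, 179.8], [263.3, 180.4]]
0.02 [[323.5, 244.3], [323.5, 224.7], [264.8, 177.5], [260.7, 178.1]]
0.03 [[323.6, 252.7], [323.7, 232.1], [262.2, 175.3], [258.1, 175.9]]
0.04 [[323.8, 262.2], [323.9, 240.5], [259.6, 172.9], [255.4, 173.6]]
```

View pics/t5.png

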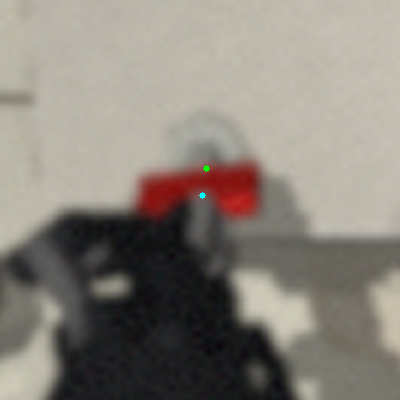

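```bash
python3 -m crank '[[0,[0,0,0],[0,0,0]],[0,[0,0,0],[0,0,0]],[0,[0,0,0],[0.057,0,-0.082]],[0,[0,0,0],[0.057,0,-0.082]],[0,[0,0,0],[0.057,0,-0.082]],[0,[0,0,0],[0.057,0,-0.082]],[0,[0,0,0],[0.057,0,-0.082]],[0,[0,0,0],[0.057,0,-0.082]],[0,[0.4,0,-0.6],[0,0,0]],[0,[0.4,0,-0.6],[0,0,0]],[0,[0.4,0,-0.6],[0,0,0]],[0,[0,0,0],[0,0,0]]]' 50
python3 - <<'E'
from h import *
state()
E
python3 -m crank '[[0.4,[0,0,0],[0,0,0]],[0.7,[0,0,0],[0,0,0]],[1,[0,0,0],[0,0,0]],[1,[0,0,0],[0,0,0]],[1,[0,0,0],[0,0,0]],[1,[0,0,0],[0,0,0]],[1,[0,0,0],[0,0,0]]]'
python3 - <<'E'
from h import *
state()
E
```

```text
clock: 7.88
position: [0.4892, -0.1131, 0.1079]
ee_rot: [-0.038, 0.463, 0.034, 0.885]
ft_force: [-0.6, 0.9, -0.5]
grip_width: 1.001
clock 7.883
position [ 0.489 -0.113  0.108]
ee_rot [-0.038  0.463  0.034  0.885]
ft_force [-0.581  0.904 -0.49 ]
grip_width 1.001
joint_pos [ 0.291 -0.238 -0.022  2.41  -0.454  0.424  0.739]
clock: 8.47
position: [0.4896, -0.1138, 0.1103]
ee_rot: [-0.037, 0.461, 0.033, 0.886]
ft_force: [-2.2, -1.1, 4.5]
grip_width: 0.093
clock 8.467
position [ 0.49  -0.114  0.11 ]
ee_rot [-0.037  0.461  0.033  0.886]
ft_force [-2.228 -1.149  4.467]
grip_width 0.093
joint_pos [ 0.293 -0.242 -0.022  2.409 -0.453  0.426  0.736]
```

```bash
python3 -m crank '[[1,[0,0,0],[-0.057,0,0.082]],[1,[0,0,0],[-0.057,0,0.082]],[1,[0,0,0],[-0.057,0,0.082]],[1,[0,0,0],[-0.057,0,0.082]],[1,[0,0,0],[-0.057,0,0.082]],[1,[0,0,0],[-0.057,0,0.082]],[1,[0,0,0],[-0.057,0,0.082]]]'
python3 -m crank '[[1,[0,0,0],[-0.057,0,0.082]],[1,[0,0,0],[-0.057,0,0.082]],[1,[0,0,0],[-0.057,0,0.082]],[1,[0,0,0],[-0.057,0,0.082]],[1,[0,0,0],[-0.057,0,0.082]],[1,[0,0,0],[-0.057,0,0.082]],[1,[0,0,0],[-0.028,0,0.041]],[1,[0,0,0],[0,0,0]]]'
python3 - <<'E'
from h import *
state()
print(telemetry.get_obs()["torque"])
from scipy.spatial.transform import Rotation as R
print(R.from_quat(telemetry.get_obs()["ee_rot"]).as_matrix().round(3))
look("scene",["key_grip","handle_mid","panel_hinge"])
E
```

```text
clock: 9.05
position: [0.4895, -0.1138, 0.1102]
ee_rot: [-0.34, 0.429, 0.191, 0.815]
ft_force: [-3.4, -0.9, 3.9]
grip_width: 0.091
clock: 9.72
position: [0.4894, -0.1139, 0.1102]
ee_rot: [-0.582, 0.353, 0.315, 0.661]
ft_force: [-4.5, -1.5, 5.6]
grip_width: 0.094
clock 9.717
position [ 0.489 -0.114  0.11 ]
ee_rot [-0.582  0.353  0.315  0.661]
ft_force [-4.496 -1.491  5.629]
grip_width 0.094
joint_pos [ 0.044 -0.262  0.179  2.405 -0.208  0.433  1.842]
[-0.59143309  0.79266135 -0.32250139]
[[ 0.552 -0.828  0.1  ]
 [ 0.006  0.124  0.992]
 [-0.834 -0.547  0.074]]
scene handle_mid 0.94 [ 0.4667 -0.2472  0.1422] {}
scene panel_hinge 0.63 [ 0.6025 -0.185   0.1958] {}
```

```bash
python3 -m crank '[[1,[0,0,0],[-0.028,0,0.041]],[1,[0,0,0],[-0.034,0,0.049]],[1,[0,0,0],[-0.02,0,0.03]],[1,[0,0,0],[0,0,0]],[1,[0,0,0],[0,0,0]]]'
python3 - <<'E'
from h import *
from scipy.spatial.transform import Rotation as R
print(R.from_quat(telemetry.get_obs()["ee_rot"]).as_matrix().round(3),telemetry.get_obs()["torque"])
E
python3 -m crank '[[0,[0,0,0],[0,0,0]],[0,[0,0,0],[0,0,0]],[0,[0,0,0],[0,0,0]],[0,[0,0,0],[0,0,0]],[0,[-0.6,0,0.8],[0,0,0]],[0,[-0.6,0,0.8],[0,0,0]],[0,[-1.1,0,1.6],[0,0,0]],[0,[-1.1,0,1.6],[0,0,0]],[0,[-1.1,0,1.6],[0,0,0]],[0,[0,0,1.6],[0,0,0]],[0,[0,0,0],[0,0,0]]]'
python3 - <<'E'
from h import *
state()
b=look("scene",["key_grip","handle_mid","panel_hinge"]);a=look("wrist",["key_grip","handle_mid","panel_hinge"])
cv2.imwrite("pics/w6.png",np.hstack([a["frame"][:,120:520],cv2.resize(b["frame"][110:270,230:390],(400,400))])[:,:,::-1])
E
```

```text
clock: 10.33
position: [0.4894, -0.1139, 0.1101]
ee_rot: [0.627, -0.331, -0.339, -0.619]
ft_force: [-5.6, -1.5, 5.8]
grip_width: 0.09
[[ 0.551 -0.834 -0.015]
 [ 0.004 -0.015  1.   ]
 [-0.834 -0.551 -0.005]] [-0.07759464  0.75123691 -0.53220481]
clock: 11.25
position: [0.4456, -0.1139, 0.1935]
ee_rot: [0.629, -0.329, -0.338, -0.618]
ft_force: [0.2, -0.1, 1.0]
grip_width: 1.0
clock 11.25
position [ 0.446 -0.114  0.194]
ee_rot [ 0.629 -0.329 -0.338 -0.618]
ft_force [ 0.151 -0.139  1.047]
grip_width 1.0
joint_pos [ 0.16  -0.494  0.089  2.366 -0.154  0.702  1.93 ]
scene key_grip 0.49 [ 0.4662 -0.1132  0.143 ] {}
scene handle_mid 0.74 [ 0.4643 -0.2431  0.1415] {}
scene panel_hinge 0.64 [ 0.6006 -0.1867  0.1929] {}
wrist key_grip 0.57 [ 0.4664 -0.1118  0.1416] {}
wrist handle_mid 0.74 [ 0.4621 -0.2455  0.1457] {}
wrist panel_hinge 0.6 [ 0.6005 -0.184   0.1901] {}
```

View pics/w6.png

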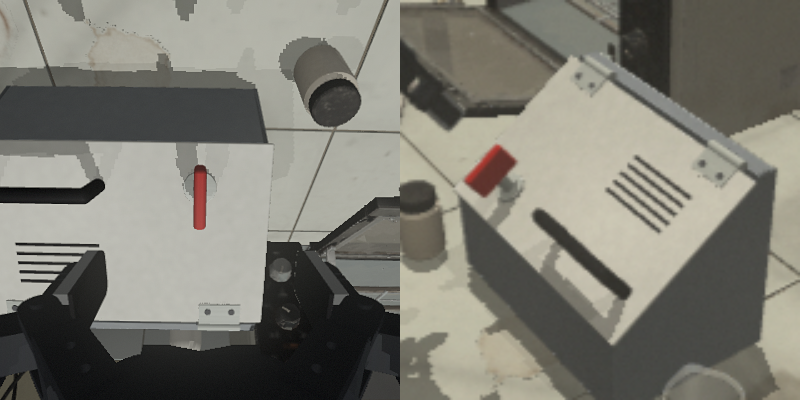

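```bash
python3 -m crank '[[0,[0,-1,0],[0.057,0,-0.082]],[0,[0,-1,0],[0.057,0,-0.082]],[0,[0,-1,0],[0.057,0,-0.082]],[0,[0,-1,0],[0.057,0,-0.082]],[0,[0,-1,0],[0.057,0,-0.082]],[0,[0,-1,0],[0.057,0,-0.082]],[0,[0,-1,0],[0.057,0,-0.082]],[0,[0,-1,0],[0.057,0,-0.082]],[0,[0,-1,0],[0.057,0,-0.082]],[0,[0,-1,0],[0.057,0,-0.082]],[0,[0,-1,0],[0.057,0,-0.082]],[0,[0,-1,0],[0.057,0,-0.082]]]'
python3 -m crank '[[0,[0,-1,0],[0.057,0,-0.082]],[0,[0,0,0],[0.057,0,-0.082]],[0,[0,0,0],[0.057,0,-0.082]],[0,[0,0,0],[0.034,0,-0.05]],[0,[0,0,0],[0,0,0]]]'
python3 - <<'E'
from h import *
from scipy.spatial.transform import Rotation as R
state()
print(R.from_quat(telemetry.get_obs()["ee_rot"]).as_matrix().round(3))
look("wrist",["handle_mid","panel_hinge"])
H=np.array([.6008,.1905])
def pose(th):
    f=np.radians(35)-th;al=.585-.7*th/1.32
    b=H-.135*np.array([np.cos(f),np.sin(f)])+.04*np.array([-np.sin(f),np.cos(f)])
    return b+.036*np.array([np.sin(al),-np.cos(al)])
prev=pose(0);print(prev)
for th in np.linspace(0,1.32,25)[1:]:
    q=pose(th);print(round(th,3),((q-prev)*100).round(2),end=' ');prev=q
E
```

```text
clock: 12.65
position: [0.4442, -0.2339, 0.1892]
ee_rot: [-0.164, 0.455, 0.1, 0.87]
ft_force: [0.1, 0.0, 0.7]
grip_width: 1.004
clock: 13.07
position: [0.4441, -0.2435, 0.189]
ee_rot: [-0.007, 0.462, 0.017, 0.887]
ft_force: [-0.1, -0.3, -0.6]
grip_width: 1.001
clock 13.067
position [ 0.444 -0.243  0.189]
ee_rot [-0.007  0.462  0.017  0.887]
ft_force [-0.098 -0.315 -0.564]
grip_width 1.001
joint_pos [ 0.459 -0.276  0.21   2.243 -0.494  0.751  1.004]
[[ 0.573 -0.037  0.819]
 [ 0.024  0.999  0.028]
 [-0.819  0.004  0.574]]
wrist handle_mid 0.65 [ 0.4649 -0.2452  0.1466] {}
wrist panel_hinge 0.58 [ 0.6023 -0.1861  0.1898] {}
[0.48715059 0.11581963]
0.055 [-0.31  0.68] 0.11 [-0.27  0.7 ] 0.165 [-0.23  0.71] 0.22 [-0.19  0.72] 0.275 [-0.15  0.73] 0.33 [-0.11  0.73] 0.385 [-0.07  0.73] 0.44 [-0.03  0.73] 0.495 [0.01 0.73] 0.55 [0.05 0.73] 0.605 [0.09 0.72] 0.66 [0.13 0.71] 0.715 [0.17 0.7 ] 0.77 [0.21 0.69] 0.825 [0.25 0.67] 0.88 [0.29 0.65] 0.935 [0.32 0.63] 0.99 [0.36 0.61] 1.045 [0.39 0.59] 1.1 [0.42 0.57] 1.155 [0.45 0.54] 1.21 [0.48 0.51] 1.265 [0.51 0.48] 1.32 [0.53 0.45]
```

```bash
python3 -m crank '[[0,[0.8,0,-1.5],[0,0,0]],[0,[0.8,0,-1.5],[0,0,0]],[0,[0.8,0,-1.5],[0,0,0]],[0,[0.9,0,-1.5],[0,0,0]],[0,[0.9,0,-1.4],[0,0,0]],[0,[0,0,0],[0,0,0]]]' 60
python3 -m crank '[[0.4,[0,0,0],[0,0,0]],[0.7,[0,0,0],[0,0,0]],[1,[0,0,0],[0,0,0]],[1,[0,0,0],[0,0,0]],[1,[0,0,0],[0,0,0]],[1,[0,0,0],[0,0,0]],[1,[0,0,0],[0,0,0]]]'
```

```text
clock: 13.72
position: [0.4862, -0.2421, 0.1129]
ee_rot: [-0.009, 0.463, 0.019, 0.886]
ft_force: [0.1, 0.1, -0.8]
grip_width: 0.998
clock: 14.3
position: [0.4859, -0.2438, 0.1162]
ee_rot: [-0.008, 0.461, 0.018, 0.887]
ft_force: [-9.1, 1.6, 8.1]
grip_width: 0.112
```

```bash
python3 -m crank '[[1,[-0.3,0,0.7],[0,0.03,0]],[1,[-0.25,0,0.7],[0,0.03,0]],[1,[-0.2,0,0.7],[0,0.03,0]],[1,[-0.2,0,0.7],[0,0.03,0]],[1,[-0.15,0,0.7],[0,0.03,0]],[1,[-0.1,0,0.7],[0,0.03,0]]]' 80
python3 - <<'E'
from h import *
look("scene",["handle_mid","panel_hinge","key_grip"])
state()
E
```

```text
clock: 14.8
position: [0.4726, -0.2438, 0.1563]
ee_rot: [-0.006, 0.541, 0.018, 0.841]
ft_force: [0.1, -1.6, -9.9]
grip_width: 0.096
scene handle_mid 0.88 [ 0.4573 -0.2473  0.1892] {}
scene panel_hinge 0.78 [ 0.6    -0.1864  0.194 ] {}
scene key_grip 0.51 [ 0.6021 -0.185   0.1922] {}
clock 15.0
position [ 0.473 -0.244  0.157]
ee_rot [-0.006  0.54   0.018  0.841]
ft_force [-8.503  0.4    0.919]
grip_width 0.094
joint_pos [ 0.403 -0.104  0.15   2.106 -0.317  0.807  0.773]
```

Handle rose about 45 mm with the tool, so the panel is opening. Continuing the arc.

```bash
python3 -m crank '[[1,[-0.05,0,0.7],[0,0.03,0]],[1,[0,0,0.75],[0,0.03,0]],[1,[0,0,0.75],[0,0.03,0]],[1,[0.05,0,0.75],[0,0.03,0]],[1,[0.1,0,0.7],[0,0.03,0]],[1,[0.15,0,0.7],[0,0.03,0]],[1,[0.2,0,0.7],[0,0.03,0]],[1,[0.2,0,0.7],[0,0.03,0]]]'
python3 - <<'E'
from h import *
look("scene",["handle_mid","panel_hinge"],"s7.png")
state()
E
```

```text
clock: 15.67
position: [0.4757, -0.2438, 0.2123]
ee_rot: [-0.003, 0.641, 0.019, 0.768]
ft_force: [-16.9, 1.7, -6.0]
grip_width: 0.097
scene handle_mid 0.57 [ 0.4677 -0.2429  0.2428] {}
scene panel_hinge 0.55 [ 0.601  -0.1853  0.1926] {}
clock 15.817
position [ 0.477 -0.244  0.214]
ee_rot [-0.003  0.64   0.019  0.768]
ft_force [-21.097   3.948   7.294]
grip_width 0.094
joint_pos [ 0.368  0.005  0.093  1.82  -0.113  1.166  0.529]
```

View pics/s7.png

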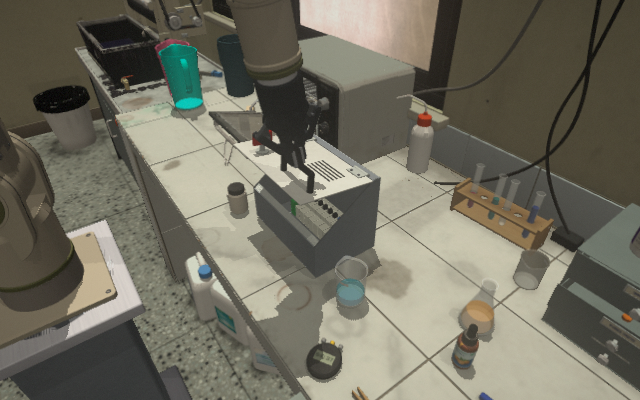

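```bash
python3 -m crank '[[1,[0,0,0.7],[0,0.03,0]],[1,[0.1,0,0.67],[0,0.03,0]],[1,[0.2,0,0.65],[0,0.03,0]],[1,[0.3,0,0.63],[0,0.03,0]],[1,[0.35,0,0.6],[0,0.03,0]],[1,[0.4,0,0.6],[0,0.03,0]]]'
python3 - <<'E'
from h import *
look("scene",["handle_mid","panel_hinge"])
state()
E
```

```text
clock: 16.32
position: [0.4942, -0.2435, 0.2515]
ee_rot: [-0.002, 0.704, 0.02, 0.71]
ft_force: [8.0, -3.2, -21.2]
grip_width: 0.084
scene panel_hinge 0.73 [ 0.5992 -0.1859  0.1921] {}
clock 16.467
position [ 0.495 -0.244  0.252]
ee_rot [-0.003  0.703  0.02   0.711]
ft_force [  6.869  -2.193 -10.061]
grip_width 0.089
joint_pos [ 0.325  0.145  0.075  1.578 -0.038  1.418  0.437]
```

```bash
python3 -m crank '[[1,[0.42,0,0.58],[0,0.03,0]],[1,[0.45,0,0.55],[0,0.03,0]],[1,[0.5,0,0.5],[0,0.03,0]],[1,[0.5,0,0.5],[0,0.03,0]],[1,[0.5,0,0.45],[0,0.03,0]],[1,[0,0,0],[0,0,0]]]'
python3 - <<'E'
from h import *
b=look("scene",["handle_mid","panel_hinge"]);a=look("wrist",["handle_mid"])
cv2.imwrite("pics/s8.png",np.hstack([a["frame"][:,120:520],cv2.resize(b["frame"][70:270,200:400],(400,400))])[:,:,::-1])
state()
E
```

```text
clock: 16.97
position: [0.5178, -0.244, 0.277]
ee_rot: [-0.001, 0.756, 0.02, 0.654]
ft_force: [-0.1, -1.9, -10.8]
grip_width: 0.075
scene handle_mid 0.82 [ 0.5194 -0.2423  0.3057] {}
scene handle_mid 0.71 [ 5.206e-01 -1.812e-01 -4.000e-04] {}
scene panel_hinge 0.57 [ 0.6024 -0.1845  0.1915] {}
wrist handle_mid 0.86 [ 0.5216 -0.2466  0.3091] {}
clock 17.217
position [ 0.518 -0.244  0.277]
ee_rot [-0.001  0.754  0.019  0.657]
ft_force [  7.149  -4.633 -22.356]
grip_width 0.072
joint_pos [0.287 0.3   0.075 1.348 0.004 1.632 0.389]
```

View pics/s8.png

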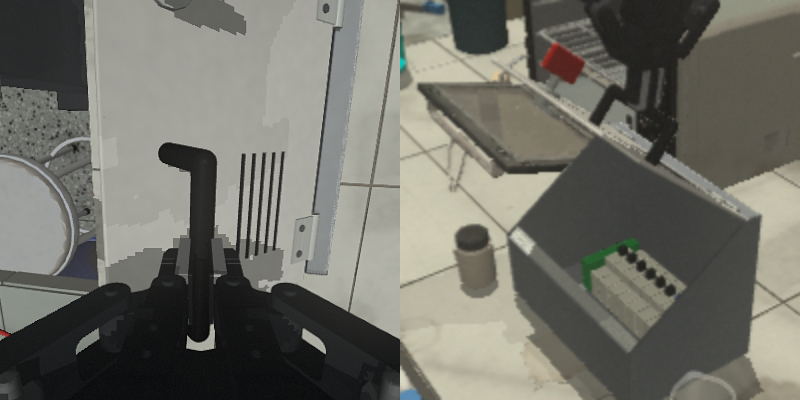

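```bash
python3 -m crank '[[1,[0.4,0,0.2],[0,0.03,0]],[1,[0.4,0,0.2],[0,0.03,0]],[1,[0.2,0,0.1],[0,0,0]],[1,[0,0,0],[0,0,0]]]' 100
python3 - <<'E'
from h import *
look("scene",["handle_mid"]);look("wrist",["handle_mid"])
state()
E
```

```text
clock: 17.55
position: [0.5287, -0.2432, 0.2852]
ee_rot: [-0.001, 0.773, 0.02, 0.635]
ft_force: [-0.6, 0.5, -0.2]
grip_width: -0.0
scene handle_mid 0.85 [ 0.5202 -0.2437  0.3062] {}
scene handle_mid 0.67 [ 0.4359 -0.0017  0.0021] {}
wrist handle_mid 0.85 [ 0.5226 -0.2451  0.3067] {}
clock 17.75
position [ 0.528 -0.244  0.285]
ee_rot [-0.001  0.773  0.019  0.634]
ft_force [-0.072  0.09   0.376]
grip_width -0.006
joint_pos [0.272 0.366 0.077 1.255 0.017 1.715 0.376]
```

```bash
python3 -m crank '[[1,[0,0,2],[0,0,0]],[0.3,[0,0,2],[0,0,0]],[0.3,[-0.7,0,0],[0,0,0]],[0.3,[-0.7,0,0],[0,0,0]],[0.3,[0,0,-1],[0,0,0]],[0.3,[0,0,-1.3],[0,0,0]],[0.3,[0,0,-1.3],[0,0,0]],[0.3,[0,0,-1],[0,0,0]],[0.3,[0,0,-0.6],[0,0,0]],[0.3,[0,0,0],[0,0,0]]]' 60
python3 -m crank '[[0.7,[0,0,0],[0,0,0]],[1,[0,0,0],[0,0,0]],[1,[0,0,0],[0,0,0]],[1,[0,0,0],[0,0,0]],[1,[0,0,0],[0,0,0]]]' 80
```

```text
clock: 18.58
position: [0.5132, -0.2433, 0.2705]
ee_rot: [-0.0, 0.774, 0.02, 0.633]
ft_force: [-0.3, -0.8, 1.2]
grip_width: 0.703
clock: 19.0
position: [0.5143, -0.2437, 0.2731]
ee_rot: [-0.001, 0.773, 0.019, 0.634]
ft_force: [1.7, 1.0, 2.5]
grip_width: 0.096
```

```bash
python3 -m crank '[[1,[0.22,0,0.23],[0,0.027,0]],[1,[0.22,0,0.23],[0,0.027,0]],[1,[0.2,0,0.2],[0,0.027,0]],[1,[0,0,0],[0,0,0]]]' 100
python3 - <<'E'
from h import *
look("scene",["handle_mid"]);look("wrist",["handle_mid"])
state()
E
```

```text
clock: 19.33
position: [0.5194, -0.2436, 0.2788]
ee_rot: [0.0, 0.8, 0.019, 0.6]
ft_force: [-8.1, 1.1, 1.2]
grip_width: 0.088
scene handle_mid 0.61 [ 0.5282 -0.2443  0.3127] {}
wrist handle_mid 0.85 [ 0.5308 -0.2444  0.3119] {}
wrist handle_mid 0.35 [ 0.605  -0.1857  0.1874] {}
clock 19.533
position [ 0.519 -0.244  0.279]
ee_rot [0.001 0.799 0.02  0.601]
ft_force [-4.6    0.829 -2.171]
grip_width 0.084
joint_pos [0.261 0.418 0.082 1.213 0.038 1.785 0.37 ]
```

```bash
python3 -m crank '[[0.7,[0,0,0],[0,0,0]],[0.4,[0,0,0],[0,0,0]],[0.4,[0,0,0],[0,0,0]],[0.4,[0.2,0,0.8],[0,0,0]],[0.4,[0.4,0,1.5],[0,0,0]],[0.4,[0.6,0,2],[0,0,0]],[0.4,[0.6,0,2],[0,0,0]],[0.4,[0.6,0,2],[0,0,0]],[0.4,[0.6,0,2],[0,0,0]],[0.4,[0,0,2],[0,0,0]],[0.4,[0,0,0],[0,0,0]]]'
python3 - <<'E'
from h import *
state()
N=["handle_mid","panel_hinge","jar","beaker"]
b=look("scene",N);c=look("top",N);a=look("wrist",["handle_mid"])
cv2.imwrite("pics/s9.png",np.hstack([c["frame"][70:330,150:500],cv2.resize(b["frame"][70:270,200:400],(260,260))])[:,:,::-1])
E
```

```text
clock: 20.45
position: [0.5495, -0.2458, 0.3916]
ee_rot: [0.001, 0.798, 0.018, 0.602]
ft_force: [-0.4, -1.3, -0.1]
grip_width: 0.598
clock 20.45
position [ 0.55  -0.246  0.392]
ee_rot [0.001 0.798 0.018 0.602]
ft_force [-0.374 -1.264 -0.121]
grip_width 0.598
joint_pos [ 0.163  0.518  0.273  0.857 -0.048  2.047  0.428]
scene handle_mid 0.93 [ 0.5295 -0.2408  0.3142] {}
scene panel_hinge 0.61 [0.4372 0.0018 0.0016] {}
scene jar 0.9 [0.4338 0.0014 0.0013] {}
scene beaker 0.93 [ 0.4914 -0.3797 -0.0019] {}
wrist handle_mid 0.66 [ 0.5288 -0.2464  0.3107] {}
```

View pics/s9.png

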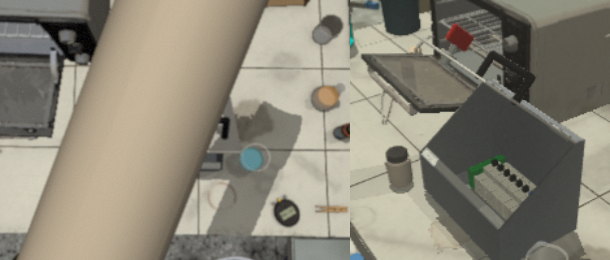

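The panel is standing open at about 78° and the gripper is clear of it. The jar and beaker haven't moved, so I'm handing in.

```bash
python3 -c "
from h import *
print(manip.hand_in())"
```

```text
the job is handed in; nothing more can be done
None
```

The key is turned a full quarter turn counter-clockwise, and the panel is swung up to about 78° and stays up with nothing touching it. I handed the job in at about 20.5 s; `hand_in` gives no verdict.

**Problems on the way:**
- **Key:** the first grip missed. The fingertips sat roughly 20 mm short of the reported tool point, so I went about 20 mm deeper and gripped it on the second try. I then turned it until the tool was at about 1.57 rad; the picture afterwards showed the bow pointing up the slope.
- **Handle:** the bar slid out of the fingers at about 74°. I gripped it again and took the panel further, then let go.

**Last checks:**
- **Panel:** the scene and wrist cameras agree within about 4 mm on the handle position after release, which puts the panel at about 78°. The top camera could not confirm it, because the arm blocked its view.
- **Robot:** the force reading after backing off was close to zero. The highest reading I saw was about 23 N, read only at the end of each move.
- **Jar and beaker:** both are where they started, within the detection error of about 4 mm.
- **One false detection:** in the last scene picture the network placed the hinge at the jar. I ignored that result and used the earlier, consistent hinge positions.

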